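# Stopper the green coffee flask

### The arm

A 6-joint arm with a two-finger parallel gripper is mounted at the origin on the work surface. World frame = base frame: x ahead of the robot, y to its left, z up, the work surface at z = 0. Lengths are in m, angles in degrees, forces in N, time in s.
With the tool pointing down it reaches from about 0.3 to 0.75 m from the base axis. Payload 8.5 kg.
Tool frame: the origin (TCP) lies on the centre line of the jaws, within the pads' length; the fingertips stand env.tcp_to_tips ahead of it and the grasp point (between the pads) lies 8 mm behind it (env.tcp_to_tips is the distance from the TCP to the fingertips, in m); z points along the fingers, y is the direction in which the jaws open and shut (so a half turn about z gives the same grasp; the last joint's range is limited). The gripper opens to 85 mm and grips with 20 to 120 N. Pads are 22 mm wide; open, the fingers measure 114 mm over their backs; the gripper's body (76 mm by 85 mm) begins 54 mm behind the grasp point. The pads swing forward as they close: fully open they stand 13 mm farther back than shut.
Start: joints at [64.326, 21.807, 74.336, -0, 83.858, -12.336], TCP at [0.127, 0.535, 0.242] pointing down, gripper open.
Joint ranges: [-178.18, 178.18], [-50.72, 133.34], [12.68, 142.11], [-81.47, 261.47], [9.98, 163.14], [-165.26, 165.26]. Speed limits (degrees/s): [136.94, 136.94, 180, 180, 180, 180].

### API

Orientations are given as a 3x3 rotation matrix whose columns are the frame's x, y, z axes.
In Python, from rig import env gives the robot as it stands. The module is installed in compiled form; this text tells all that it offers.
- The arm moves only by the tool carry_out, never from a script. Its argument "rows" is a list of rows, each an object of numbers: "tx", "ty", "tz": the shift along the tool's x, y, z in cm; "yaw": the turn about the tool's z in rad. In form: [{"tx": .., "ty": .., "tz": .., "yaw": ..}, ...]. A call has 1 to 12 rows; each row shifts and turns the pose as measured when the row begins, along the tool's axes as they then stand; what a row does not reach is not made up. A row lasts 1/10 s, in which the tool goes at most 50 mm and 8.59 degrees, less where a joint would pass 70% of its speed; a pose out of reach is approached as far as the arm can. A call is refused whole if a number of a shift passes 5 or a number of a turn 0.15, either way. A call with a gripper value outside its range is refused whole. "jaw" is the closure, from -1 (fully open) to 1 (shut), set as the call begins (left out, the last holds). The fingers move at their own pace and stop on an object; "squeeze" is the grip in N (left out, the last holds). Time passes only in rows, so rows that do not move let the fingers close. It gives the time, the measured TCP pose, the force and the opening at its end, in the units of the state.
- env.observe(): the state, without advancing time (a new reading comes with each control period).
- env.get_image(name): name is "scene" or "top" or "wrist"; returns the picture (480x640x3 uint8, red, green, blue); there is no depth.
- env.camera_params(name): a dict with "vertical_fov" (degrees; the focal length in pixels is half the picture's height over the tangent of half this angle, whatever the lens; pixels are square), "cx", "cy" (the principal point, pixels), "view" (4x4, takes a point from world to camera coordinates). Camera axes: x right, y up, looking along -z (the intrinsics and any distortion apply to the point x, -y, -z); pixel columns grow to the right and rows downward; lengths in m; the calibration is good to about 2 mm. The wrist camera is an equidistant fisheye: a pixel r from the principal point sees the ray r / f radians off the axis. A picture is of the moment at which its call begins: read the wrist's pose just before it. camera_params takes no time and is no camera call; for the wrist camera it gives the pose at the moment of the call.
- env.close_job(): hands the job in, once; it reports no verdict.
The state is a dict: "time_s": time; "q": joint angles; "qvel": joint speeds; "joint_efforts": joint torques, N m; "position": TCP position; "tool_rot": TCP orientation; "ft_force": force on the tool from outside, world axes, zero at the start; "wrist_torque": the same for the moment, N m; "grip_width": finger opening in m.
Only numpy, scipy, OpenCV 4.12 (cv2) and the standard library are available. Lean on these libraries where they do the work, as an engineer would, in place of code of your own. Each camera call takes 0.05 s, during which the arm holds its last target. There are 200 camera calls.

### The job

Close the empty green ceramic flask on the coffee island with its cork stopper, the one with the dark wooden knob: pick the stopper up, lower it into the neck rather than dropping it in, and let go once its collar sits down on the rim. Leave the flask standing where it is, and do not shift or knock over the oak tamper or the steel milk pitcher.

Things in the scene. Friction and masses are not known exactly. Their poses are not given: they have to be found in the camera images.
- stopper: Loose stopper, about 90 g, 86 mm tall, upright on its foot. Upwards: tan cork cone 38 mm long, 36 mm across at the foot, 50 mm at its top; tan cork collar 70 mm across, 8 mm thick (38 to 46 mm up); dark wood round knob 28 mm across, 40 mm tall (46 to 86 mm up), to grip. Origin: centre of the foot's underside, z up its axis; round, so yaw means nothing.
- flask: Loose empty flask of glazed green ceramic, about 0.6 kg, 150 mm tall, upright: body 110 mm across up to 60 mm, sloping in to a straight neck from 110 mm to the rim at 150 mm, 64 mm across outside, 56 mm inside (the stopper's foot has 10 mm to spare all round). Collar on rim: stopper's foot 112 mm above the base. Origin: centre of the base's underside, z up; mouth 150 mm straight above.
- tamper: Bystander, loose: coffee tamper standing upright, polished steel base 58 mm across and 24 mm tall with a pale oak handle up to 36 mm across, 90 mm tall in all. Origin at the centre of its underside. Not to be moved.
- pitcher: Bystander, loose: open steel milk pitcher, 105 mm tall, 90 mm across at most, handle on its +x side reaching 75 mm from the axis. Origin at the centre of its underside. Not to be moved.
Mind the look-alikes: they are no part of the job. What is shaped like the stopper but yellow is not meant.

How it is judged (in metres and radians):
On the way:
1. the stopper, held in the gripper, has its foot at least 15 mm down inside the flask's neck (horizontal distance between stopper and flask below 0.015 m and z of stopper in the frame of flask between 0.1 and 0.135 m and contact force between the fingers and stopper above 0.5 N), for 0.1 s.
At the end, for the whole second after the job is handed in: Stopper in the neck: foot 100 to 118 mm above the flask's base (112 fully down), within 12 mm and 10 degrees of the flask's axis; flask upright within 10 degrees and within 50 mm of its start; tamper and pitcher within 30 mm of theirs; stopper and flask at rest (under 20 mm/s) (horizontal distance between stopper and flask below 0.012 m and z of stopper in the frame of flask between 0.1 and 0.118 m and angle between the z axis of stopper and the z axis of flask, either way round below 0.18 rad and angle between flask's own z axis and vertical below 0.18 rad and distance of flask from where it was at the start of the episode below 0.05 m and distance of each of tamper, pitcher from where it was at the start of the episode below 0.03 m and linear speed of each of stopper, flask below 0.02 m/s); the robot touches nothing.
It fails at once if the flask is tipped by more than 20 degrees (angle between flask's own z axis and vertical above 0.35 rad).
It fails at once if the tamper is shifted more than 30 mm or knocked over (distance of tamper from where it was at the start of the episode above 0.03 m or angle between tamper's own z axis and vertical above 0.5 rad).
It fails at once if the milk pitcher is shifted more than 30 mm or knocked over (distance of pitcher from where it was at the start of the episode above 0.03 m or angle between pitcher's own z axis and vertical above 0.5 rad).
It also fails if it takes over 35 s, if anything falls off the work surface, if the arm or the gripper's body presses on something with over 40 N, if the wrist force passes 120 N, or if a joint passes its speed limit or range.

## Working session

There is one attempt and no reset: what is moved stays moved. The work goes in short steps, Python scripts to look and compute and a tool call to move; the robot and the scene stay as the last step left them, time stands still between calls to the robot, and variables do not carry over. Pictures are saved under pics/ and viewed, about 8 in all and at most 12, crops included, and the job is handed in when it is done.

Besides the shell and the picture viewer there is one more tool, called after ">>>" as a command line: name --argument value ..., lists and objects as JSON in quotes. carry_out: Moves the arm, as the interface text tells. Its arguments: {"type":"object","properties":{"rows":{"type":"array","items":{"type":"object","properties":{"tx":{"type":"number"},"ty":{"type":"number"},"tz":{"type":"number"},"yaw":{"type":"number"}}}},"jaw":{"type":"number"},"squeeze":{"type":"number"}},"required":["rows"]}

```bash
mkdir -p pics; cat > h.py <<'E'
import numpy as np, cv2
from rig import env
def save(n,f,img=None):
    im=env.get_image(n) if img is None else img
    cv2.imwrite('pics/'+f,im[:,:,::-1]); return im
def ray(name,u,v,P=None):
    P=P or env.camera_params(name); V=np.array(P['view']); f=240/np.tan(np.radians(P['vertical_fov']/2))
    a,b=u-P['cx'],v-P['cy']
    if name=='wrist':
        r=np.hypot(a,b); t=r/f; s=np.sin(t)/max(r,1e-9); d=np.array([a*s,-b*s,-np.cos(t)])
    else: d=np.array([a/f,-b/f,-1.])
    R=V[:3,:3]; return -R.T@V[:3,3], R.T@d
def onz(name,u,v,z,P=None):
    o,d=ray(name,u,v,P); return o+d*(z-o[2])/d[2]
E
python3 - <<'E'
from h import *
a=save('scene','s0.png'); b=save('top','t0.png')
print(env.tcp_to_tips); print(env.observe())
for n in('scene','top','wrist'):
  P=env.camera_params(n);V=np.array(P['view']);print(n,P['vertical_fov'],P['cx'],P['cy'],-V[:3,:3].T@V[:3,3])
E
```

```text
0.011
{'time_s': 0.1, 'q': array([ 6.43263773e+01,  2.18396464e+01,  7.43773035e+01,  3.34253694e-05,
        8.38582331e+01, -1.23351472e+01]), 'qvel': array([ 0.0823508 , -0.04792652, -0.1898856 ,  0.12167293, -0.1343483 ,
       -0.01848913]), 'joint_efforts': array([ 2.94433754e-03, -4.49220121e+01, -2.31655955e+01, -2.15695686e-04,
        3.60914688e-03,  1.79887456e-05]), 'position': array([0.12678058, 0.53495121, 0.24176821]), 'tool_rot': array([[-9.73024075e-01,  2.30702896e-01, -5.69021566e-04],
       [ 2.30703426e-01,  9.73023397e-01, -1.18239496e-03],
       [ 2.80889355e-04, -1.28177399e-03, -9.99999139e-01]]), 'ft_force': array([0.4522073 , 0.10442055, 0.31022155]), 'wrist_torque': array([-0.03582253, -0.01289969,  0.0370625 ]), 'grip_width': 0.08532364814472636}
scene 47.327102885332 318.09197827575537 241.7592882829331 [0.92643828 0.7201499  0.85737019]
top 43.892669058678734 319.01655669169315 234.94454961835353 [0.29516744 0.01566713 1.12768748]
wrist 65.70646984690485 324.5454305365911 239.7464807977297 [0.05255772 0.55296125 0.3729258 ]
```

View pics/s0.png

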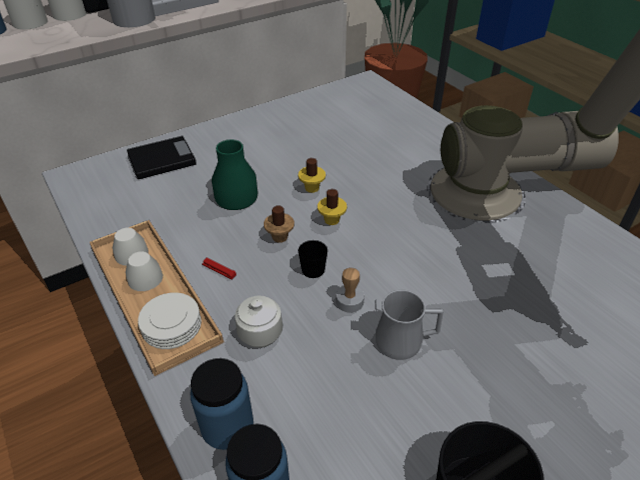

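View pics/t0.png

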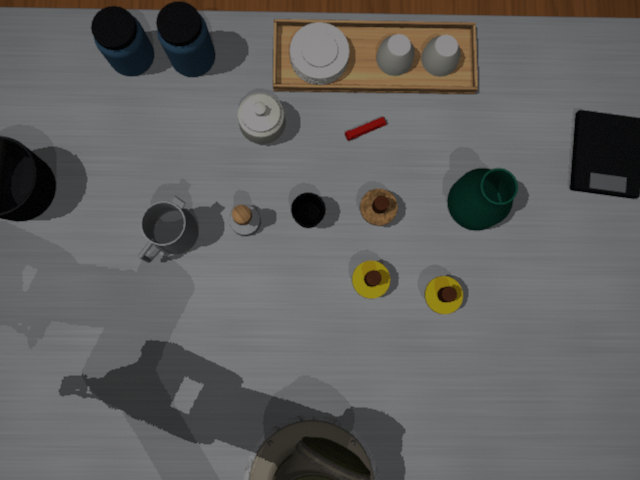

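The candidates are tan with a dark knob (top 379,207; scene 279,223), yellow (top 371,279) and yellow (top 444,294). The tan cork one fits. The flask rim is at top (499,187). Next I measure both and confirm with a crop.

```bash
python3 - <<'E'
from h import *
b=save('top','t1.png'); a=save('scene','s1.png')
hsv=cv2.cvtColor(b,cv2.COLOR_RGB2HSV)
def ell(m):
    c=max(cv2.findContours(m,0,2)[0],key=cv2.contourArea); return cv2.fitEllipse(cv2.convexHull(c))
# collar: filled saturated blob near
x0,y0=340,170; r=hsv[y0:245,x0:420]; m=((r[...,1]>70)&(r[...,0]<25)).astype(np.uint8)
e=ell(m); u,v=e[0][0]+x0,e[0][1]+y0; print('collar',u,v,e[1],onz('top',u,v,.046))
m2=m&(r[...,2]<75).astype(np.uint8); M=cv2.moments(m2,True); print('knob',M['m10']/M['m00']+x0,M['m01']/M['m00']+y0,M['m00'])
# scene collar
hs=cv2.cvtColor(a,cv2.COLOR_RGB2HSV); 
p=onz('top',u,v,.046)
def proj(n,p):
    P=env.camera_params(n);V=np.array(P['view']);f=240/np.tan(np.radians(P['vertical_fov']/2));c=V[:3,:3]@p+V[:3,3];return P['cx']-f*c[0]/c[2],P['cy']+f*c[1]/c[2]
print('scene proj collar',proj('scene',p), 'knobtop',proj('scene',p+[0,0,.04]))
rim=onz('top',499,187,.15); print('rim',rim,'scene proj',proj('scene',rim),'edge',onz('top',482,187,.15),onz('top',516,187,.15))
for n,uv in(('tamper',(246,223)),('pitcher',(164,225)),('cup',(308,211)),('y1',(371,279)),('y2',(444,294))): print(n,onz('top',*uv,{'pitcher':.1,'cup':.05}.get(n,.03)))
c1=cv2.resize(b[160:310,330:530],(800,600),interpolation=cv2.INTER_CUBIC)
c2=cv2.resize(a[130:280,200:360],None,fx=4,fy=4,interpolation=cv2.INTER_CUBIC)
save('', 'c.png',np.hstack([cv2.resize(c1,(450,338)),cv2.resize(c2,(350,338))]))
E
```

```text
collar 378.4734001159668 206.63982391357422 (36.71993637084961, 37.39439010620117) [ 0.50091796 -0.12137833  0.046     ]
knob 382.8358208955224 204.22388059701493 335.0
scene proj collar (np.float64(279.9341330977787), np.float64(222.02392956655564)) knobtop (np.float64(278.89482520919864), np.float64(208.36095090936033))
rim [ 0.51672454 -0.31286596  0.15      ] scene proj (np.float64(230.9939078946113), np.float64(146.02770033361713)) edge [ 0.51643912 -0.28391263  0.15      ] [ 0.5170104  -0.34186299  0.15      ]
tamper [0.47078803 0.12413706 0.03      ]
pitcher [0.45490373 0.25902593 0.1       ]
cup [0.49084707 0.00905586 0.05      ]
y1 [ 0.36798569 -0.10823526  0.03      ]
y2 [ 0.34109592 -0.24311142  0.03      ]
```

View pics/c.png

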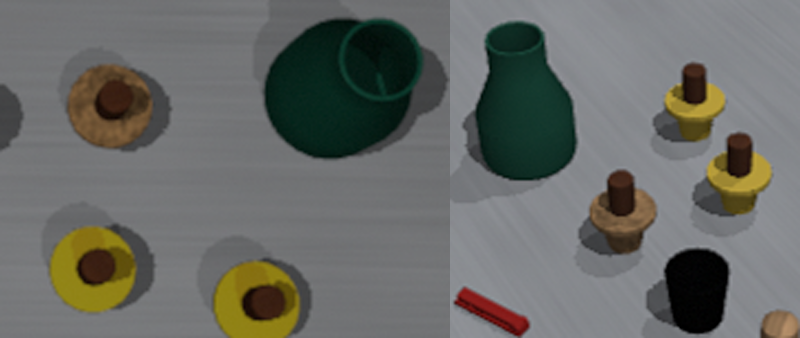

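The crop confirms it: the tan cork stopper with the dark knob (top ~378,207), with both yellow decoys separate. The scene view agrees with the measured positions. Next I move above it.

>>> carry_out --rows '[{"tx": -2, "ty": -2.2}, {"tx": -3.3, "ty": -3.6}, {"tx": -3.3, "ty": -3.6}, {"tx": -3.3, "ty": -3.6}, {"tx": -3.3, "ty": -3.6}, {"tx": -3.3, "ty": -3.6}, {"tx": -3.3, "ty": -3.6}, {"tx": -3.3, "ty": -3.6}, {"tx": -3.3, "ty": -3.6}, {"tx": -3.3, "ty": -3.6}, {"tx": -3.3, "ty": -3.6}, {"tx": -3.3, "ty": -3.6}]' --jaw -1

```text
validation failed for argument at $.ro...
```

```bash
cat >> h.py <<'E'
def go(x,y,z):
    s=env.observe(); R=np.array(s['tool_rot']); print('t',s['time_s'],'pos',s['position'].round(4),'xax',R[:,0].round(3),'zax',R[:,2].round(3),'cm',(100*R.T@(np.array([x,y,z])-s['position'])).round(2),'w',s['grip_width'].round(4),'F',np.round(s['ft_force'],1))
E
python3 -c "
from h import *
go(.501,-.121,.2)"
```

```text
Traceback (most recent call last):
  File "h.py", line 16, in go
    s=env.observe(); R=np.array(s['tool_rot']); print('t',s['time_s'],'pos',s['position'].round(4),'xax',R[:,0].round(3),'zax',R[:,2].round(3),'cm',(100*R.T@(np.array([x,y,z])-s['position'])).round(2),'w',s['grip_width'].round(4),'F',np.round(s['ft_force'],1))
                                                                                                                                                                                                             ^^^^^^^^^^^^^^^^^^^^^
AttributeError: 'float' object has no attribute 'round'
```

Every row needs all four fields, so I'll fill them in.

>>> carry_out --rows '[{"tx": -2, "ty": -2.2, "tz": 0, "yaw": 0}, {"tx": -3.3, "ty": -3.6, "tz": 0, "yaw": 0}, {"tx": -3.3, "ty": -3.6, "tz": 0, "yaw": 0}, {"tx": -3.3, "ty": -3.6, "tz": 0, "yaw": 0}, {"tx": -3.3, "ty": -3.6, "tz": 0, "yaw": 0}, {"tx": -3.3, "ty": -3.6, "tz": 0, "yaw": 0}, {"tx": -3.3, "ty": -3.6, "tz": 0, "yaw": 0}, {"tx": -3.3, "ty": -3.6, "tz": 0, "yaw": 0}, {"tx": -3.3, "ty": -3.6, "tz": 0, "yaw": 0}, {"tx": -3.3, "ty": -3.6, "tz": 0, "yaw": 0}, {"tx": -3.3, "ty": -3.6, "tz": 0, "yaw": 0}, {"tx": -3.3, "ty": -3.6, "tz": 0, "yaw": 0}]' --jaw -1

```text
time_s: 1.4
position: [0.4075, 0.0297, 0.2414]
tool_rot: [[-0.975, 0.221, 0.002], [0.221, 0.975, -0.0], [-0.002, 0.0, -1.0]]
ft_force: [1.0, 1.2, 0.0]
grip_width: 0.0853
```

```bash
sed -i "s/s\['grip_width'\].round(4)/round(s['grip_width'],4)/" h.py
python3 -c "
from h import *
go(.501,-.121,.2)"
```

```text
t 1.4 pos [0.4075 0.0297 0.2414] xax [-0.975  0.221 -0.002] zax [ 0.002 -0.    -1.   ] cm [-12.45 -12.63   4.16] w 0.0853 F [1.  1.2 0. ]
```

>>> carry_out --rows '[{"tx": -3.1, "ty": -3.1, "tz": 0.8, "yaw": 0}, {"tx": -3.1, "ty": -3.1, "tz": 1, "yaw": 0}, {"tx": -3.1, "ty": -3.1, "tz": 1, "yaw": 0}, {"tx": -2.5, "ty": -2.5, "tz": 0.8, "yaw": 0}, {"tx": -1, "ty": -1.2, "tz": 0.4, "yaw": 0}, {"tx": 0, "ty": 0, "tz": 0, "yaw": 0}, {"tx": 0, "ty": 0, "tz": 0, "yaw": 0}]'

```text
time_s: 2.1
position: [0.5072, -0.1375, 0.1993]
tool_rot: [[-0.973, 0.229, 0.002], [0.229, 0.973, 0.0], [-0.002, 0.001, -1.0]]
ft_force: [0.0, 0.3, 0.5]
grip_width: 0.0857
```

```bash
python3 -c "
from h import *
go(.501,-.121,.2)
P=env.camera_params('wrist'); b=save('wrist','w1.png')
np.save('P1.npy',P,allow_pickle=True)
"
```

```text
t 2.1 pos [ 0.5072 -0.1375  0.1993] xax [-0.973  0.229 -0.002] zax [ 0.002  0.    -1.   ] cm [ 0.98  1.46 -0.07] w 0.0857 F [0.  0.3 0.5]
```

View pics/w1.png

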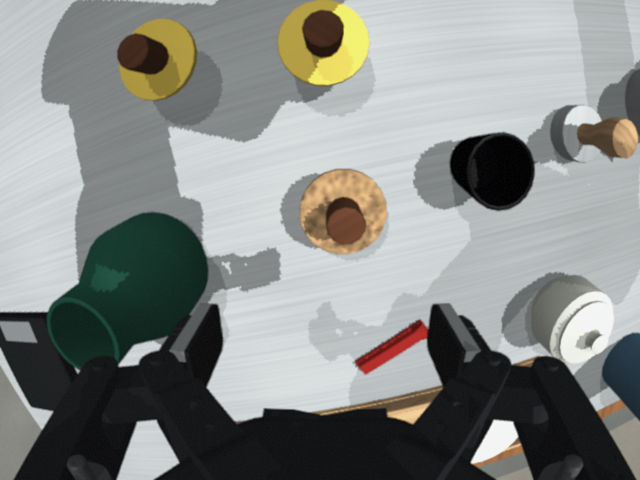

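The wrist view shows the cork collar around (343,211), the knob top at (346,226) and the flask rim at about (84,333). I'll locate all three.

```bash
python3 -c "
from h import *
P=np.load('P1.npy',allow_pickle=True).item()
b=cv2.imread('pics/w1.png'); hs=cv2.cvtColor(b,cv2.COLOR_BGR2HSV)
r=hs[155:265,290:400]; m=((r[...,1]>80)&(r[...,0]<25)).astype(np.uint8)
c=max(cv2.findContours(m,0,2)[0],key=cv2.contourArea); c=cv2.convexHull(c)+np.array([290,155])
pts=np.array([onz('wrist',*q[0],.046,P)[:2] for q in c]).astype(np.float32)
print(cv2.minEnclosingCircle(pts))
print('knobtop',onz('wrist',346,226,.086,P),'rim',onz('wrist',84,333,.15,P))
go(.501,-.121,.2)
"
```

```text
((0.5010023713111877, -0.12063832581043243), 0.03441774100065231)
knobtop [ 0.50131205 -0.12049628  0.086     ] rim [ 0.51486217 -0.30501402  0.15      ]
t 2.15 pos [ 0.5072 -0.1372  0.1995] xax [-0.974  0.228 -0.002] zax [ 0.003  0.    -1.   ] cm [ 0.97  1.44 -0.06] w 0.0851 F [-0.2 -0.4 -1. ]
```

The collar and knob agree at (0.501, -0.1205), with a radius of 34.4 mm against the true 35. I'll align and descend.

>>> carry_out --rows '[{"tx": 0.5, "ty": 0.8, "tz": 0, "yaw": 0}, {"tx": 0.5, "ty": 0.7, "tz": 1, "yaw": 0}, {"tx": 0, "ty": 0, "tz": 2.5, "yaw": 0}, {"tx": 0, "ty": 0, "tz": 2.5, "yaw": 0}, {"tx": 0, "ty": 0, "tz": 2, "yaw": 0}, {"tx": 0, "ty": 0, "tz": 1, "yaw": 0}, {"tx": 0, "ty": 0, "tz": 0, "yaw": 0}, {"tx": 0, "ty": 0, "tz": 0, "yaw": 0}]'

```text
time_s: 2.95
position: [0.4984, -0.1085, 0.113]
tool_rot: [[-0.976, 0.218, 0.01], [0.218, 0.976, -0.002], [-0.011, 0.0, -1.0]]
ft_force: [0.3, -0.7, 0.6]
grip_width: 0.0852
```

```bash
python3 -c "
from h import *
go(.501,-.1205,.063)
"
```

```text
t 2.95 pos [ 0.4984 -0.1085  0.113 ] xax [-0.976  0.218 -0.011] zax [ 0.01  -0.002 -1.   ] cm [-0.47 -1.12  5.  ] w 0.0852 F [ 0.3 -0.7  0.6]
```

>>> carry_out --rows '[{"tx": -0.2, "ty": -0.4, "tz": 0, "yaw": 0}, {"tx": -0.1, "ty": -0.3, "tz": 0, "yaw": 0}, {"tx": -0.05, "ty": -0.1, "tz": 0, "yaw": 0}, {"tx": 0, "ty": 0, "tz": 0, "yaw": 0}, {"tx": 0, "ty": 0, "tz": 0, "yaw": 0}]'

```text
time_s: 3.45
position: [0.5013, -0.1183, 0.116]
tool_rot: [[-0.976, 0.218, 0.015], [0.218, 0.976, -0.005], [-0.016, -0.001, -1.0]]
ft_force: [-0.2, -0.1, -0.0]
grip_width: 0.0855
```

```bash
python3 -c "
from h import *
go(.501,-.1205,.063)
"
```

```text
t 3.45 pos [ 0.5013 -0.1183  0.116 ] xax [-0.976  0.218 -0.016] zax [ 0.015 -0.005 -1.   ] cm [ 0.07 -0.22  5.3 ] w 0.0855 F [-0.2 -0.1 -0. ]
```

>>> carry_out --rows '[{"tx": 0.05, "ty": -0.1, "tz": 1.5, "yaw": 0}, {"tx": 0, "ty": -0.1, "tz": 1.5, "yaw": 0}, {"tx": 0, "ty": 0, "tz": 1.2, "yaw": 0}, {"tx": 0, "ty": 0, "tz": 0.6, "yaw": 0}, {"tx": 0, "ty": 0, "tz": 0.1, "yaw": 0}, {"tx": 0, "ty": 0, "tz": 0, "yaw": 0}]'

```text
time_s: 4.05
position: [0.5018, -0.1208, 0.0664]
tool_rot: [[-0.976, 0.219, 0.018], [0.218, 0.976, -0.006], [-0.018, -0.002, -1.0]]
ft_force: [-0.5, -0.8, 0.8]
grip_width: 0.085
```

```bash
python3 -c "
from h import *
go(.501,-.1205,.063)
"
```

```text
t 4.05 pos [ 0.5018 -0.1208  0.0664] xax [-0.976  0.218 -0.018] zax [ 0.018 -0.006 -1.   ] cm [0.09 0.01 0.34] w 0.085 F [-0.5 -0.8  0.8]
```

>>> carry_out --rows '[{"tx": 0.05, "ty": 0, "tz": 0.2, "yaw": 0}, {"tx": 0, "ty": 0, "tz": 0, "yaw": 0}, {"tx": 0, "ty": 0, "tz": 0, "yaw": 0}, {"tx": 0, "ty": 0, "tz": 0, "yaw": 0}, {"tx": 0, "ty": 0, "tz": 0, "yaw": 0}, {"tx": 0, "ty": 0, "tz": 0, "yaw": 0}, {"tx": 0, "ty": 0, "tz": 0, "yaw": 0}, {"tx": 0, "ty": 0, "tz": 0, "yaw": 0}]' --jaw 1 --squeeze 40

```text
time_s: 4.85
position: [0.5019, -0.1209, 0.0658]
tool_rot: [[-0.976, 0.218, 0.02], [0.218, 0.976, -0.007], [-0.021, -0.002, -1.0]]
ft_force: [-0.4, -0.5, 0.2]
grip_width: 0.0267
```

```bash
python3 -c "
from h import *
go(.501,-.1205,.063)
"
```

```text
t 4.85 pos [ 0.5019 -0.1209  0.0658] xax [-0.976  0.218 -0.021] zax [ 0.02  -0.007 -1.   ] cm [0.11 0.02 0.28] w 0.0267 F [-0.4 -0.5  0.2]
```

The knob is gripped at 26.7 mm. I'll lift it, and meanwhile refine the rim from the saved pictures.

>>> carry_out --rows '[{"tx": 0, "ty": 0, "tz": -1, "yaw": 0}, {"tx": 0, "ty": 0, "tz": -2, "yaw": 0}, {"tx": 0, "ty": 0, "tz": -2.5, "yaw": 0}, {"tx": 0, "ty": 0, "tz": -2.5, "yaw": 0}, {"tx": 0, "ty": 0, "tz": -2.5, "yaw": 0}, {"tx": 0, "ty": 0, "tz": -2.5, "yaw": 0}, {"tx": 0, "ty": 0, "tz": -2.5, "yaw": 0}, {"tx": 0, "ty": 0, "tz": -1.5, "yaw": 0}, {"tx": 0, "ty": 0, "tz": -0.7, "yaw": 0}, {"tx": 0, "ty": 0, "tz": 0, "yaw": 0}]'

```text
time_s: 5.85
position: [0.4969, -0.1189, 0.2554]
tool_rot: [[-0.976, 0.218, 0.021], [0.218, 0.976, -0.008], [-0.022, -0.003, -1.0]]
ft_force: [0.3, 0.0, -0.6]
grip_width: 0.0273
```

```bash
python3 - <<'E'
from h import *
go(.516,-.31,.26)
P1=np.load('P1.npy',allow_pickle=True).item()
b=cv2.imread('pics/t1.png'); w=cv2.imread('pics/w1.png'); s=cv2.imread('pics/s1.png')
tiles=[(b,(440,160),(90,75)),(w,(40,285),(90,90)),(s,(205,130),(60,60))]
save('','rim.png',np.hstack([cv2.resize(np.clip(i[y:y+h,x:x+ww][:,:,::-1].astype(float)*2.0,0,255).astype(np.uint8),(266,266*h//ww if False else 266),interpolation=cv2.INTER_CUBIC) for i,(x,y),(ww,h) in tiles]))
# straight-side check from flask silhouette in top: body circle at z~.06.. rightmost rim
for n,i,box in(('top',b,(430,150,540,240)),('scene',s,(200,130,270,215))):
    h=cv2.cvtColor(i,cv2.COLOR_BGR2HSV)[box[1]:box[3],box[0]:box[2]]
    m=((h[...,0]>65)&(h[...,0]<95)&(h[...,1]>120)).astype(np.uint8); c=max(cv2.findContours(m,0,2)[0],key=cv2.contourArea)
    x,y,ww,hh=cv2.boundingRect(c); print(n,x+box[0],y+box[1],ww,hh)
E
```

```text
t 5.85 pos [ 0.4969 -0.1189  0.2554] xax [-0.976  0.218 -0.022] zax [ 0.021 -0.008 -1.   ] cm [ -6.05 -18.23  -0.27] w 0.0273 F [ 0.3  0.  -0.6]
top 448 169 70 61
scene 212 140 45 70
```

View pics/rim.png

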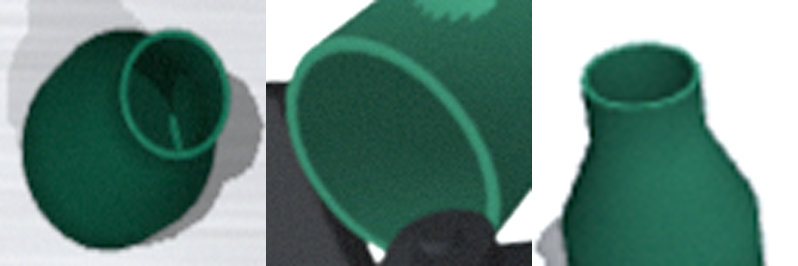

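```bash
python3 - <<'E'
from h import *
P1=np.load('P1.npy',allow_pickle=True).item()
print(onz('top',499,186.3,.15),onz('scene',229.4,146.6,.15),onz('wrist',83,334,.15,P1))
# wrist: rim points -> circle on the plane
k=266/90; q=[(288-266,110),(340-266,37),(420-266,75),(475-266,140),(497-266,205),(300-266,165),(330-266,215),(375-266,250)]
p=np.array([onz('wrist',40+x/k-.5,285+y/k-.5,.15,P1)[:2] for x,y in q])
A=np.c_[2*p,np.ones(len(p))]; c=np.linalg.lstsq(A,(p**2).sum(1),rcond=None)[0]; print(c[:2],np.sqrt(c[2]+c[0]**2+c[1]**2))
E
```

```text
[ 0.51793378 -0.31291216  0.15      ] [ 0.5209087 -0.3127343  0.15     ] [ 0.51548853 -0.3064215   0.15      ]
[ 0.51910814 -0.31206556] 0.031140192584567426
```

The rim is at (0.519, -0.3125), with three views agreeing within about 3 mm. Next I carry the stopper over, stopping short.

>>> carry_out --rows '[{"tx": -0.5, "ty": -1.5, "tz": 0, "yaw": 0}, {"tx": -0.9, "ty": -2.5, "tz": 0, "yaw": 0}, {"tx": -1, "ty": -3, "tz": 0, "yaw": 0}, {"tx": -1, "ty": -3, "tz": 0, "yaw": 0}, {"tx": -0.9, "ty": -2.5, "tz": 0, "yaw": 0}, {"tx": -0.7, "ty": -1.8, "tz": 0, "yaw": 0}, {"tx": -0.4, "ty": -1, "tz": 0, "yaw": 0}, {"tx": -0.1, "ty": -0.4, "tz": 0, "yaw": 0}, {"tx": 0, "ty": 0, "tz": 0, "yaw": 0}, {"tx": 0, "ty": 0, "tz": 0, "yaw": 0}]'

```text
time_s: 6.85
position: [0.514, -0.2949, 0.2477]
tool_rot: [[-0.976, 0.219, 0.009], [0.219, 0.976, 0.001], [-0.008, 0.003, -1.0]]
ft_force: [0.4, -0.7, -1.0]
grip_width: 0.0271
```

```bash
python3 -c "
from h import *
go(.520,-.3125,.25)
"
```

```text
t 6.85 pos [ 0.514  -0.2949  0.2477] xax [-0.976  0.219 -0.008] zax [ 0.009  0.001 -1.   ] cm [-0.97 -1.58 -0.23] w 0.0271 F [ 0.4 -0.7 -1. ]
```

>>> carry_out --rows '[{"tx": -0.4, "ty": -0.6, "tz": -0.1, "yaw": 0}, {"tx": -0.3, "ty": -0.5, "tz": 0, "yaw": 0}, {"tx": -0.1, "ty": -0.2, "tz": 0, "yaw": 0}, {"tx": 0, "ty": 0, "tz": 0, "yaw": 0}, {"tx": 0, "ty": 0, "tz": 0, "yaw": 0}]'

```text
time_s: 7.35
position: [0.5198, -0.3086, 0.2495]
tool_rot: [[-0.976, 0.216, 0.009], [0.216, 0.976, 0.001], [-0.009, 0.003, -1.0]]
ft_force: [0.5, 0.4, -1.5]
grip_width: 0.0269
```

```bash
python3 -c "
from h import *
go(.5205,-.313,.25)
P=env.camera_params('wrist'); np.save('P2.npy',P,allow_pickle=True)
w=save('wrist','w2.png'); s=save('scene','s2.png'); t=save('top','t2.png')
f=lambda i,x,y,d:cv2.resize(i[y:y+d,x:x+d],(400,400),interpolation=cv2.INTER_CUBIC)
save('','c2.png',np.hstack([f(w,180,160,320),f(s,170,70,130)]))
"
```

```text
t 7.35 pos [ 0.5198 -0.3086  0.2495] xax [-0.976  0.216 -0.009] zax [ 0.009  0.001 -1.   ] cm [-0.17 -0.42 -0.05] w 0.0269 F [ 0.5  0.4 -1.5]
```

View pics/c2.png

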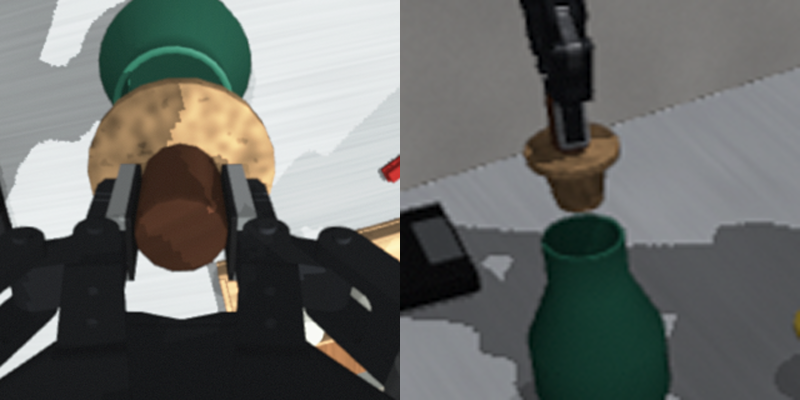

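The stopper is held upright above the mouth. I'll check its true lateral position from the collar in both views.

```bash
python3 - <<'E'
from h import *
P=np.load('P2.npy',allow_pickle=True).item()
zf=.2495-.0658
print('scene collar',onz('scene',226-.5,118.3,zf+.044),'scene foot',onz('scene',227,136,zf))
# wrist collar top arc (crop scale 1.25, origin 180,160)
q=[(90,155),(97,125),(120,98),(150,84),(182,80),(215,84),(245,100),(266,128),(273,158)]
p=np.array([onz('wrist',180+x/1.25,160+y/1.25,zf+.045,P)[:2] for x,y in q])
A=np.c_[2*p,np.ones(len(p))]; c=np.linalg.lstsq(A,(p**2).sum(1),rcond=None)[0]; print('wrist collar',c[:2],np.sqrt(c[2]+c[0]**2+c[1]**2))
t=cv2.imread('pics/t2.png'); 
h=cv2.cvtColor(t,cv2.COLOR_BGR2HSV)[130:240,430:560]; m=((h[...,1]>70)&(h[...,0]<25)&(h[...,2]>60)).astype(np.uint8); c=max(cv2.findContours(m,0,2)[0],key=cv2.contourArea,default=None)
if c is not None: x,y,w,hh=cv2.boundingRect(c); print('top collar box',x+430,y+130,w,hh, cv2.minEnclosingCircle(c)); (u,v),r=cv2.minEnclosingCircle(c); print(onz('top',u+430,v+130,zf+.046))
go(.52,-.3125,.25)
E
```

```text
scene collar [ 0.52262456 -0.30771993  0.2277    ] scene foot [ 0.52561682 -0.30625758  0.1837    ]
wrist collar [ 0.51735075 -0.30740793] 0.03373961771442719
t 7.5 pos [ 0.5197 -0.3085  0.2495] xax [-0.976  0.216 -0.009] zax [ 0.009  0.001 -1.   ] cm [-0.11 -0.38 -0.05] w 0.027 F [-0.1  1.  -1. ]
```

The estimates agree: move about 4.5 mm in −y. I'll shift, then descend until the foot is just inside the rim.

>>> carry_out --rows '[{"tx": -0.1, "ty": -0.3, "tz": 0, "yaw": 0}, {"tx": 0, "ty": -0.15, "tz": 0.3, "yaw": 0}, {"tx": 0, "ty": 0, "tz": 0.8, "yaw": 0}, {"tx": 0, "ty": 0, "tz": 0.8, "yaw": 0}, {"tx": 0, "ty": 0, "tz": 0.4, "yaw": 0}, {"tx": 0, "ty": 0, "tz": 0, "yaw": 0}]'

```text
time_s: 8.1
position: [0.5196, -0.3132, 0.2238]
tool_rot: [[-0.976, 0.216, 0.008], [0.216, 0.976, 0.002], [-0.008, 0.004, -1.0]]
ft_force: [-0.4, -0.2, -1.0]
grip_width: 0.0269
```

```bash
python3 -c "
from h import *
go(.52,-.313,.178)
"
```

```text
t 8.1 pos [ 0.5196 -0.3132  0.2238] xax [-0.976  0.216 -0.008] zax [ 0.008  0.002 -1.   ] cm [0.   0.01 4.58] w 0.0269 F [-0.4 -0.2 -1. ]
```

>>> carry_out --rows '[{"tx": 0, "ty": 0, "tz": 0.5, "yaw": 0}, {"tx": 0, "ty": 0, "tz": 0.8, "yaw": 0}, {"tx": 0, "ty": 0, "tz": 0.8, "yaw": 0}, {"tx": 0, "ty": 0, "tz": 0.7, "yaw": 0}, {"tx": 0, "ty": 0, "tz": 0.4, "yaw": 0}, {"tx": 0, "ty": 0, "tz": 0.1, "yaw": 0}, {"tx": 0, "ty": 0, "tz": 0, "yaw": 0}]'

```text
time_s: 8.8
position: [0.5199, -0.313, 0.1874]
tool_rot: [[-0.976, 0.216, 0.008], [0.216, 0.976, 0.002], [-0.007, 0.004, -1.0]]
ft_force: [-0.3, 0.0, -0.7]
grip_width: 0.0272
```

```bash
python3 -c "
from h import *
go(.52,-.313,.178)
s=save('scene','s3.png');w=save('wrist','w3.png')
f=lambda i,x,y,d:cv2.resize(i[y:y+d,x:x+d],(400,400),interpolation=cv2.INTER_CUBIC)
save('','c3.png',np.hstack([f(w,180,160,320),f(s,170,100,110)]))
"
```

```text
t 8.8 pos [ 0.5199 -0.313   0.1874] xax [-0.976  0.216 -0.007] zax [ 0.008  0.002 -1.   ] cm [-0.   -0.01  0.94] w 0.0272 F [-0.3  0.  -0.7]
```

View pics/c3.png

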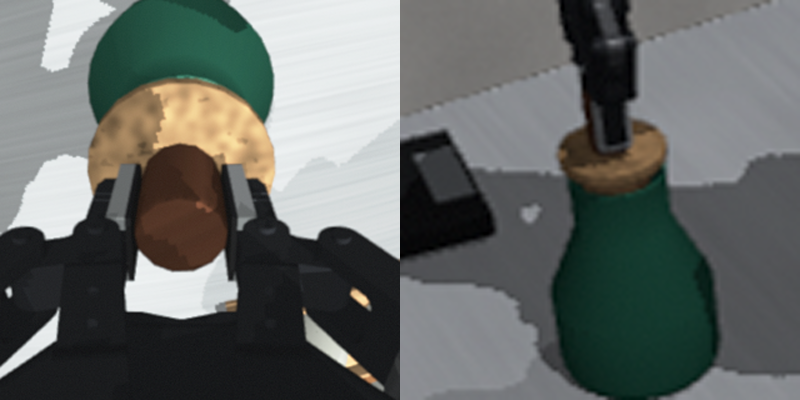

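The cone is in the neck and the flask is standing. There was no contact force on the way down, and the collar is about 9 mm above the rim. I'll lower it gently onto the rim.

>>> carry_out --rows '[{"tx": 0, "ty": 0, "tz": 0.3, "yaw": 0}, {"tx": 0, "ty": 0, "tz": 0.3, "yaw": 0}, {"tx": 0, "ty": 0, "tz": 0.2, "yaw": 0}, {"tx": 0, "ty": 0, "tz": 0.1, "yaw": 0}, {"tx": 0, "ty": 0, "tz": 0, "yaw": 0}]'

```text
time_s: 9.4
position: [0.5202, -0.3131, 0.1786]
tool_rot: [[-0.976, 0.216, 0.009], [0.216, 0.976, 0.001], [-0.009, 0.003, -1.0]]
ft_force: [0.1, -0.3, -1.0]
grip_width: 0.0272
```

>>> carry_out --rows '[{"tx": 0, "ty": 0, "tz": 0.1, "yaw": 0}, {"tx": 0, "ty": 0, "tz": 0.1, "yaw": 0}, {"tx": 0, "ty": 0, "tz": 0, "yaw": 0}]'

```text
time_s: 9.7
position: [0.5206, -0.3134, 0.1782]
tool_rot: [[-0.976, 0.216, 0.011], [0.216, 0.976, -0.001], [-0.011, 0.002, -1.0]]
ft_force: [-0.9, -0.3, -0.7]
grip_width: 0.0269
```

>>> carry_out --rows '[{"tx": 0, "ty": 0, "tz": 0.2, "yaw": 0}, {"tx": 0, "ty": 0, "tz": 0.2, "yaw": 0}, {"tx": 0, "ty": 0, "tz": 0.1, "yaw": 0}]'

```text
time_s: 10.0
position: [0.5214, -0.314, 0.1778]
tool_rot: [[-0.976, 0.215, 0.016], [0.215, 0.977, -0.005], [-0.017, -0.002, -1.0]]
ft_force: [-2.0, 1.1, 2.8]
grip_width: 0.0272
```

Upward force has appeared and z is stalling at 0.178, so the collar is on the rim. I'll release.

>>> carry_out --rows '[{"tx": 0, "ty": 0, "tz": 0, "yaw": 0}, {"tx": 0, "ty": 0, "tz": 0, "yaw": 0}, {"tx": 0, "ty": 0, "tz": 0, "yaw": 0}, {"tx": 0, "ty": 0, "tz": 0, "yaw": 0}, {"tx": 0, "ty": 0, "tz": 0, "yaw": 0}, {"tx": 0, "ty": 0, "tz": 0, "yaw": 0}]' --jaw -1

```text
time_s: 10.6
position: [0.5213, -0.3139, 0.1765]
tool_rot: [[-0.976, 0.215, 0.015], [0.215, 0.977, -0.004], [-0.016, -0.001, -1.0]]
ft_force: [-0.2, -0.1, 0.6]
grip_width: 0.0855
```

>>> carry_out --rows '[{"tx": 0, "ty": 0, "tz": -0.5, "yaw": 0}, {"tx": 0, "ty": 0, "tz": -1, "yaw": 0}, {"tx": 0, "ty": 0, "tz": -2, "yaw": 0}, {"tx": 0, "ty": 0, "tz": -2, "yaw": 0}, {"tx": 0, "ty": 0, "tz": -2, "yaw": 0}, {"tx": 0, "ty": 0, "tz": -1.5, "yaw": 0}, {"tx": 0, "ty": 0, "tz": -0.5, "yaw": 0}, {"tx": 0, "ty": 0, "tz": 0, "yaw": 0}, {"tx": 0, "ty": 0, "tz": 0, "yaw": 0}]'

```text
time_s: 11.5
position: [0.5196, -0.3133, 0.2797]
tool_rot: [[-0.976, 0.215, 0.017], [0.215, 0.977, -0.006], [-0.018, -0.002, -1.0]]
ft_force: [0.1, 0.2, -1.1]
grip_width: 0.0856
```

```bash
python3 -c "
from h import *
go(.52,-.313,.178)
s=save('scene','s4.png');w=save('wrist','w4.png')
save('','c4.png',np.hstack([cv2.resize(w,(400,300)),cv2.resize(s[100:265,170:390],(400,300),interpolation=cv2.INTER_CUBIC)]))
"
```

```text
t 11.5 pos [ 0.5196 -0.3133  0.2797] xax [-0.976  0.215 -0.018] zax [ 0.017 -0.006 -1.   ] cm [ 0.15  0.06 10.17] w 0.0856 F [ 0.1  0.2 -1.1]
```

View pics/c4.png

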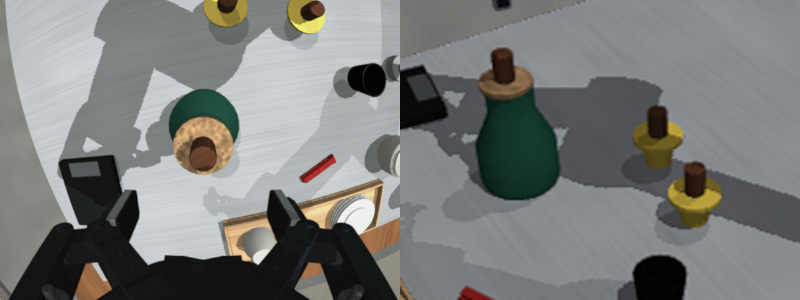

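The collar sits level on the rim, the flask is upright in place, and the gripper is clear. I'll check the bystanders in the picture and hand in.

```bash
python3 -c "
from h import *
a=cv2.imread('pics/s1.png').astype(int);b=cv2.imread('pics/s4.png').astype(int)
d=lambda n,x0,y0,x1,y1:print(n,np.abs(a-b)[y0:y1,x0:x1].max(2).__gt__(60).mean().round(3))
d('tamper',330,260,370,312);d('pitcher',370,285,445,360);d('flask body',210,175,260,210)
env.close_job()"
```

```text
tamper 0.0
pitcher 0.0
flask body 0.0
the job is handed in; nothing more can be done
```

The flask is closed: the tan cork stopper with the dark knob sits in the green flask's neck with its collar on the rim. I gripped it by the knob, lowered it into the neck, released it once the collar touched the rim, and handed the job in after about 11.5 s of the 35 s allowed.

**Seating:** before release, upward contact force appeared (about +3 N, up from −0.7 N) with the tool height at 0.178 m. That matches the foot about 112 mm above the flask's base.

**Final pictures:** the collar looks level on the rim, the flask is upright and the gripper is about 10 cm clear. The scene camera shows no change at the tamper, pitcher or flask body since the start.

**Disagreements:**
- The three cameras differed by up to about 3 mm on the rim centre, which is inside the 10 mm to spare.
- Early moves overshot by up to about 15 mm and were corrected before grasping.
- The tool drifted up to about 1° in tilt, with no visible effect.
- I did not measure the seated stopper's offset from the flask axis after release; I judged it from the pictures only.

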